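# Take off the reverse-threaded burr nut

### The job

Two spice grinders stand on the counter with their hoods off for cleaning. The burr nut on one of them, the red one, is reverse-threaded, so it comes undone the opposite way from normal and must not be forced the other way: unscrew it, lift it off and set it down upright in the white tray. Leave the silver nut in place on the other grinder.

Things in the scene. Friction and masses are not known exactly. Their poses are not given: they have to be found in the camera images.
- red_nut: Loose red wing nut, about 100 g. Flange 40 mm across, 6 mm thick, with a lug to 33 mm from the axis at +x and -x; upright grip bar 46 mm long in x, 12 mm thick in y, top 46 mm over the origin (centre of underside, z up). Left-hand quick-release thread: turned clockwise seen from above it lifts off freely at 45 to 100 deg from its start (70 is good); anticlockwise is stopped.
- steel_nut: Silver wing nut of the same shape and size, on the other, equal black grinder; ordinary thread. To be left as it is. Origin: centre of the underside.
- tray_in (a point): Centre of the inner floor of the fixed open white tray, 150 mm along its x by 130 mm along its y outside, walls 4 mm thick, rim 18 mm over the counter, floor about 4 mm over the counter. z up.
- claw (a point): Top of one of two steel claws on the red nut's fixed grinder, 52.5 mm over the counter, 33.5 mm from the screw axis along the nut's starting +x; the other is opposite. Claws hold the nut's lugs until it is turned: grip above them, lift straight up 20 mm once free. The black base is 120 mm across; the nut sits on its burr 40 mm over the counter, turns easily and does not rise.
Things that resemble listed ones, but are neither listed nor needed, are in the scene too. What is shaped like the part that bears claw but blue is not meant.

How it is judged:
By the outcome, as a careful person would: the job done as asked, in the order asked, and still so for the second after the job is handed in, with the robot touching nothing.
It also fails if it takes over 40 s, if anything falls off the work surface, if the arm or the gripper's body presses on something with over 40 N, if the wrist force passes 120 N, or if a joint passes its speed limit or range.

### The arm

A 6-joint arm with a two-finger parallel gripper is mounted at the origin on a cart in front of the work surface, level with it; the furniture and walls round the work are solid. World frame = base frame: x ahead of the robot, y to its left, z up, the work surface at z = 0. Lengths are in m, angles in rad, forces in N, time in s.
With the tool pointing down it reaches from about 0.425 to 0.95 m from the base axis. Payload 3.5 kg.
Tool frame: the origin (TCP) lies between the finger pads; the fingertips stand 17 mm ahead of it and the grasp point (between the pads) lies 2 mm behind it (ctrl.tip_reach is the distance from the TCP to the fingertips, in m); z points along the fingers, y is the direction in which the jaws open and shut (so a half turn about z gives the same grasp; the last joint's range is limited). The gripper opens to 85 mm and grips with 20 to 120 N. Pads are 22 mm wide; open, the fingers measure 114 mm over their backs; the gripper's body (76 mm by 85 mm) begins 54 mm behind the grasp point. The pads swing forward as they close: fully open they stand 13 mm farther back than shut.
Start: joints at [1.02, 0.286, 1.577, -0, 1.279, -0.15], TCP at [0.263, 0.622, 0.248] pointing down, gripper open.
Joint ranges: [-2.77, 2.77], [-0.9, 2.22], [0.21, 2.48], [-1.53, 4.67], [0.24, 2.81], [-2.84, 2.84]. Speed limits (rad/s): [2.79, 2.79, 3.14, 3.14, 3.14, 3.14].

### API

Orientations are given as a unit quaternion [x, y, z, w].
In Python, from plant import monitor, imaging, workorder, ctrl gives the robot as it stands.
- The arm moves only by the tool send_rows, never from a script. Its argument "rows" is a list of rows, each a list of 4 numbers: the shift along the world's x, y, z normalised to -1 to 1, where 1 is 0.3 m, then the turn about the world's z normalised to -1 to 1, where 1 is 360 degrees. A call has 1 to 20 rows; each row is the pose to reach, as a shift and turn from the pose commanded when the call began, turning the shorter way round; what a row does not reach only later rows make up. A row lasts 1/8 s, in which the tool goes at most 62.5 mm and 10.7 degrees, less where a joint would pass 70% of its speed; a pose out of reach is approached as far as the arm can. A call with a number of a shift or a turn outside -1 to 1 is refused whole. A call with a gripper value outside its range is refused whole. "jaw" is the closure, from 0 (fully open) to 1 (shut), set as the call begins (left out, the last holds). The fingers move at their own pace and stop on an object; "newtons" is the grip in N (left out, the last holds). Time passes only in rows, so rows that repeat a pose let the fingers close. It gives the time, the measured TCP pose, the force and the opening at its end, in the units of the state.
- monitor.get_state(): the state, without advancing time (a new reading comes with each control period).
- imaging.read_camera(name): name is "scene" or "top" or "wrist"; returns the picture (480x640x3 uint8, red, green, blue); there is no depth.
- imaging.calibration(name): a dict with "intrinsics" (3x3 intrinsics, pixels), "dist_coeffs" ([k1, k2, p1, p2, k3] as OpenCV has them; the pictures are not rectified), "cam_to_world" (4x4, takes a point from camera to world coordinates). Camera axes: x right, y up, looking along -z (the intrinsics and any distortion apply to the point x, -y, -z); pixel columns grow to the right and rows downward; lengths in m; the calibration is good to about 2 mm. A picture is of the moment at which its call begins: read the wrist's pose just before it. calibration takes no time and is no camera call; for the wrist camera it gives the pose at the moment of the call.
- workorder.sign_off(): hands the job in, once; it reports no verdict.
The state is a dict: "time": time; "qpos": joint angles; "dq": joint speeds; "joint_efforts": joint torques, N m; "eef_pos": TCP position; "tcp_rot": TCP orientation; "contact_force": force on the tool from outside, world axes, zero at the start; "wrist_torque": the same for the moment, N m; "opening": opening from 0.0 (shut) to 1.0 (fully open).
Only numpy, scipy, OpenCV 4.12 (cv2) and the standard library are available. Lean on these libraries where they do the work, as an engineer would, in place of code of your own. Each camera call takes 0.05 s, during which the arm holds its last target.

## Working session

There is one attempt and no reset: what is moved stays moved. The work goes in short steps, Python scripts to look and compute and a tool call to move; the robot and the scene stay as the last step left them, time stands still between calls to the robot, and variables do not carry over. Pictures are saved under pics/ and viewed, and the job is handed in when it is done.

Besides the shell and the picture viewer there is one more tool, called by a JSON object that holds its "method" and its "body", one argument or row to a line. send_rows: Moves the arm, as the interface text tells. Scaled input: -1 to 1 covers 0.3 m each way for a shift and 360 degrees each way for a turn. Its arguments: {"type":"object","properties":{"rows":{"type":"array"},"jaw":{"type":"number"},"newtons":{"type":"number"}},"required":["rows"]}

```bash
mkdir -p pics; ls; python3 - <<'E'
from plant import monitor, imaging, workorder, ctrl
import cv2
s=monitor.get_state(); print({k:s[k] for k in ('time','eef_pos','tcp_rot','contact_force','opening')}, ctrl.tip_reach)
for n in ('scene','top','wrist'):
    c=imaging.calibration(n); im=imaging.read_camera(n)
    cv2.imwrite(f'pics/{n}0.png',im[:,:,::-1])
    print(n,c['intrinsics'],c['dist_coeffs'],c['cam_to_world'])
E
```

```text
pics
{'time': 0.0, 'eef_pos': array([0.2629985 , 0.62099176, 0.24695459]), 'tcp_rot': array([ 1.99051612e-01,  9.79988324e-01, -1.08755594e-03, -3.96265779e-04]), 'contact_force': array([0.05679779, 0.20814738, 0.13229347]), 'opening': 1.0000932914729252} 0.017
scene [[541.01940798   0.         317.68528764]
 [  0.         541.01940798 239.82031877]
 [  0.           0.           1.        ]] [-0.11244212  0.          0.          0.          0.        ] [[ 0.59471217  0.52210637 -0.61132837 -0.09118211]
 [-0.80389716  0.37847709 -0.45880763 -0.50828784]
 [-0.0081726   0.76430363  0.64480476  0.64566057]
 [ 0.          0.          0.          1.        ]]
top [[551.31445488   0.         318.03744895]
 [  0.         551.31445488 236.60459847]
 [  0.           0.           1.        ]] [-0.04490668  0.          0.          0.          0.        ] [[-2.80683425e-02  9.91367714e-01 -1.28071171e-01  3.23938694e-01]
 [-9.99602752e-01 -2.81638772e-02  1.06529749e-03 -7.94192006e-02]
 [-2.55087918e-03  1.28050196e-01  9.91764408e-01  1.16421799e+00]
 [ 0.00000000e+00  0.00000000e+00  0.00000000e+00  1.00000000e+00]]
wrist [[430.12423072   0.         315.11857021]
 [  0.         430.12423072 236.41370386]
 [  0.           0.           1.        ]] [-0.00205654  0.          0.          0.          0.        ] [[ 0.39028872 -0.87237213 -0.29434943  0.18735204]
 [ 0.92068918  0.36894222  0.12733058  0.65420908]
 [-0.00248172 -0.32070003  0.94717756  0.3730092 ]
 [ 0.          0.          0.          1.        ]]
```

View pics/scene0.png

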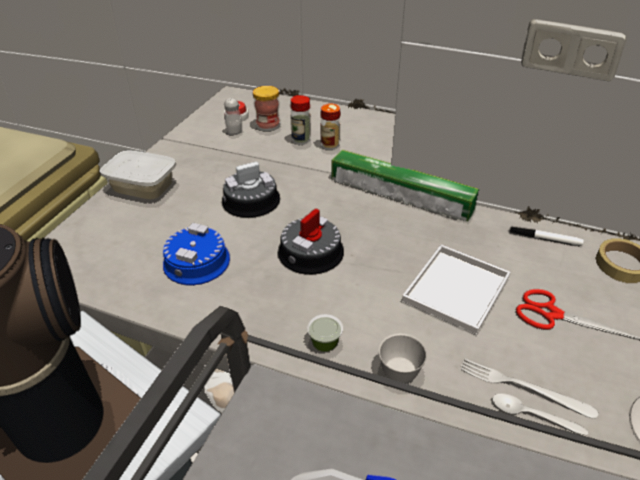

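View pics/top0.png

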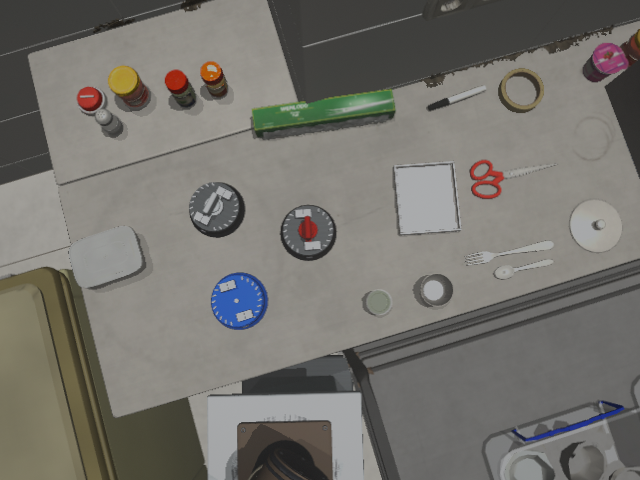

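View pics/wrist0.png

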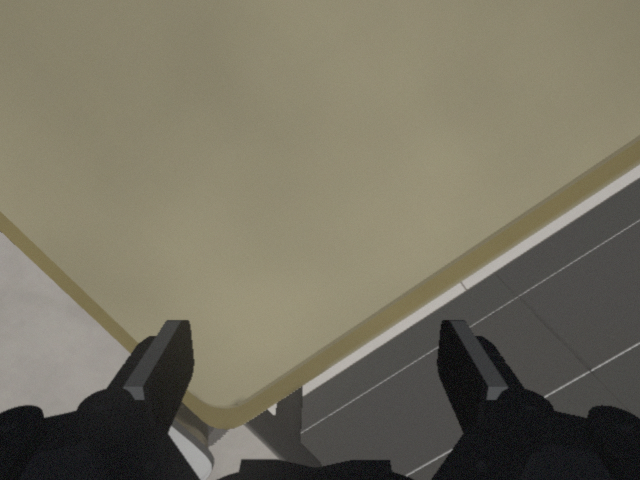

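The scene view shows the red wing nut on a black grinder at about (311,225), the silver nut on the other black grinder at (247,177), a blue look-alike base at (196,252) and the white tray at (457,287). In the top view these are at (308,230), (215,205), (238,300) and (427,198). The wrist camera sees only the beige furniture below the start pose.

Could be mistaken for the target (top view):
- The silver nut at (213,205) is the one to leave alone.
- The blue base with clips at (238,300) is a decoy.
- The red lids at (177,80) and (90,98) and the red scissors at (487,180) are clutter.

I choose the red bar at (308,230).

```bash
cat > h.py <<'E'
import numpy as np, cv2
from plant import imaging
def ray(c,px):
    px=np.asarray(px,float).reshape(-1,1,2)
    u=cv2.undistortPoints(px,np.array(c['intrinsics']),np.array(c['dist_coeffs'])).reshape(-1,2)
    T=np.array(c['cam_to_world'])
    d=np.c_[u[:,0],-u[:,1],-np.ones(len(u))]@T[:3,:3].T
    return T[:3,3],d
def plane(c,px,z):
    o,d=ray(c,px); t=(z-o[2])/d[:,2]; return o+d*t[:,None]
def tri(c1,p1,c2,p2):
    o1,d1=ray(c1,p1);o2,d2=ray(c2,p2); out=[]
    for a,b in zip(d1,d2):
        s=np.linalg.lstsq(np.c_[a,-b],o2-o1,rcond=None)[0]
        q1=o1+s[0]*a;q2=o2+s[1]*b; out.append(np.r_[(q1+q2)/2,np.linalg.norm(q1-q2)])
    return np.array(out)
E
python3 - <<'E'
import cv2
from h import *
for n,(x,y) in {'top':(308,230),'scene':(311,240)}.items():
    im=cv2.imread(f'pics/{n}0.png'); k=im[y-45:y+45,x-60:x+60]
    cv2.imwrite(f'pics/{n}0c.png',cv2.resize(k,None,fx=6,fy=6,interpolation=cv2.INTER_CUBIC))
im=cv2.imread('pics/top0.png');c=imaging.calibration('top')
hsv=cv2.cvtColor(im,cv2.COLOR_BGR2HSV)
m=(((hsv[...,0]<8)|(hsv[...,0]>172))&(hsv[...,1]>130)&(hsv[...,2]>60)).astype('uint8')
r=m.copy();r[:, :275]=0;r[:,345:]=0;r[:195]=0;r[265:]=0
ys,xs=np.nonzero(r);print('red',len(xs),xs.min(),xs.max(),ys.min(),ys.max())
print(cv2.minAreaRect(np.c_[xs,ys].astype('float32')))
# tray
g=(im.min(2)>150).astype('uint8'); n,l,st,ce=cv2.connectedComponentsWithStats(g)
for i in range(1,n):
    if st[i,4]>100: print(i,st[i],ce[i])
E
```

```text
red 295 298 316 216 240
((307.2500305175781, 228.75003051757812), (19.798988342285156, 19.091880798339844), 45.0)
4 [448  86  38  16 166] [466.36144578  93.27108434]
25 [ 395  165   67   69 3614] [425.26508024 199.03984505]
29 [  0 170  58  33 773] [ 28.98059508 185.79560155]
34 [204 187  27  25 186] [216.46236559 197.09677419]
38 [ 14 198  13  17 103] [ 19.67961165 204.93203883]
44 [ 571  204   51   46 1665] [595.18198198 226.85345345]
53 [194 212  16  13 101] [201.38613861 217.75247525]
90 [305 241  15   9 106] [312.08490566 244.85849057]
92 [468 241  86  23 446] [515.28923767 250.58071749]
119 [513 260  40  13 163] [534.62576687 264.78527607]
126 [496 266  15  11 123] [502.82113821 271.41463415]
133 [220 280  15  12 102] [226.87254902 285.56862745]
134 [424 281  19  19 300] [432.93 289.87]
146 [237 310  15  11 104] [243.91346154 315.10576923]
152 [ 207  393  157   87 6963] [287.39910958 425.43688065]
```

View pics/top0c.png

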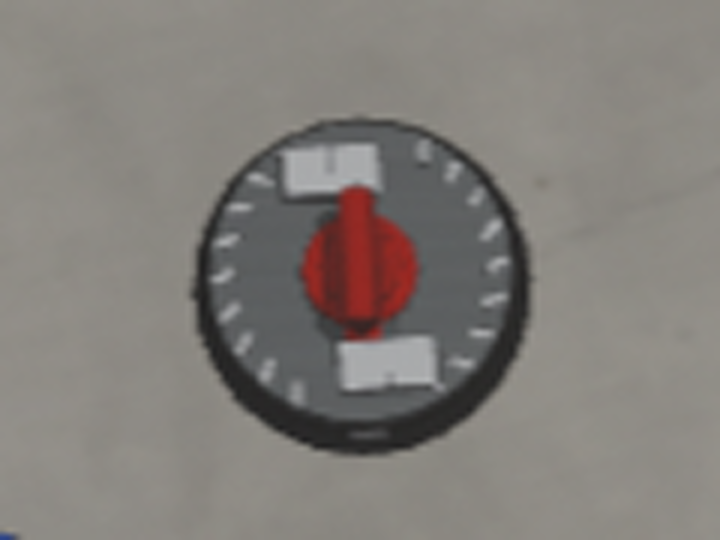

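View pics/scene0c.png

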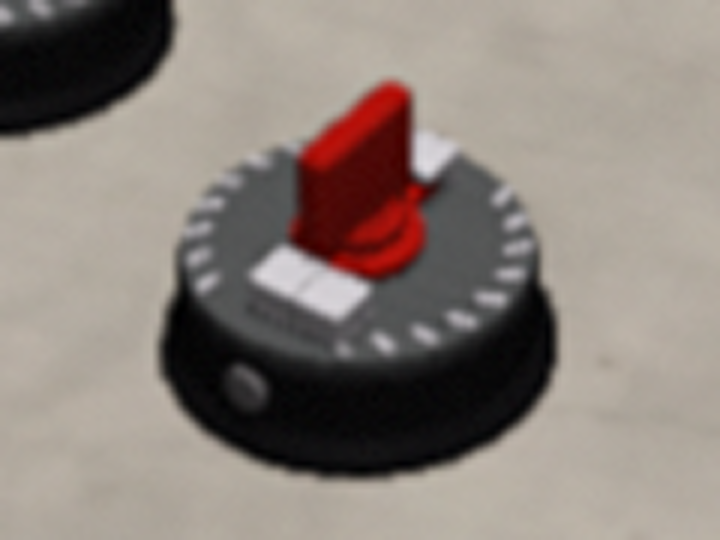

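The crop confirms it: a red bar (ends at about (307.5,216) and (308.3,239) in the top image) on a black grinder with two claws. Next I'll localise it.

```bash
python3 - <<'E'
import cv2
from h import *
c=imaging.calibration('top'); cs=imaging.calibration('scene')
a=plane(c,[(307.5,216.2),(308.3,239)],.086); print('bar top',a, np.linalg.norm(a[0]-a[1]), a.mean(0), np.degrees(np.arctan2(*(a[0]-a[1])[[1,0]])))
# claws tops: crop corners
cl=plane(c,np.array([(332,168),(388,362)])/6+[248,185],.0525);print('claws',cl,np.linalg.norm(cl[0]-cl[1]),cl.mean(0))
im=cv2.imread('pics/top0.png')
# flange: centre at z .046
print('flange', plane(c,np.array([[360,270]])/6+[248,185],.046))
# base: dark mask outer ellipse
ellc=plane(c,np.array([[362,268]])/6+[248,185],.038);print('deck',ellc)
# scene: bar top ends
s=np.array([(392,88),(305,158)])/6+[251,195]
print('scene bar',plane(cs,s,.086), plane(cs,s,.086).mean(0))
print('tri',tri(c,[(307.5,216.2),(308.3,239)],cs,s))
g=(im.min(2)>150).astype('uint8'); n,l,st,ce=cv2.connectedComponentsWithStats(g)
i=l[199,425]; cn,_=cv2.findContours((l==i).astype('uint8'),0,2)
b=cv2.boxPoints(cv2.minAreaRect(cn[0]));print('tray px',b)
t=plane(c,b,.004);print(t,t.mean(0),np.linalg.norm(t-np.roll(t,1,0),axis=1))
for n,(x,y) in {'top':(427,198),'scene':(457,287)}.items():
    im=cv2.imread(f'pics/{n}0.png'); k=im[y-45:y+45,x-60:x+60]
    cv2.imwrite(f'pics/{n}0t.png',cv2.resize(k,None,fx=6,fy=6,interpolation=cv2.INTER_CUBIC))
E
```

```text
bar top [[ 0.50452207 -0.0608482   0.086     ]
 [ 0.45896044 -0.06125914  0.086     ]] 0.04556347535533445 [ 0.48174126 -0.06105367  0.086     ] 0.5167661326276493
claws [[ 0.51700467 -0.05192288  0.0525    ]
 [ 0.44995748 -0.06921822  0.0525    ]] 0.06924199566517135 [ 0.48348108 -0.06057055  0.0525    ]
flange [[ 0.48255926 -0.06045046  0.046     ]]
deck [[ 0.48436881 -0.06102014  0.038     ]]
scene bar [[ 0.50266235 -0.06039011  0.086     ]
 [ 0.46241662 -0.06006253  0.086     ]] [ 0.48253949 -0.06022632  0.086     ]
tri [[ 0.50413578 -0.0602503   0.08517023  0.0015628 ]
 [ 0.45909363 -0.061835    0.08882265  0.00143288]]
tray px [[394.6081  168.03647]
 [454.8081  162.43646]
 [461.00647 229.06915]
 [400.80646 234.66916]]
[[ 0.6182915  -0.25012196  0.004     ]
 [ 0.62726651 -0.38133541  0.004     ]
 [ 0.48129532 -0.38563129  0.004     ]
 [ 0.47291397 -0.25653199  0.004     ]] [ 0.54994182 -0.31840517  0.004     ] [0.14551877 0.13152004 0.14603439 0.12937108]
```

View pics/top0t.png

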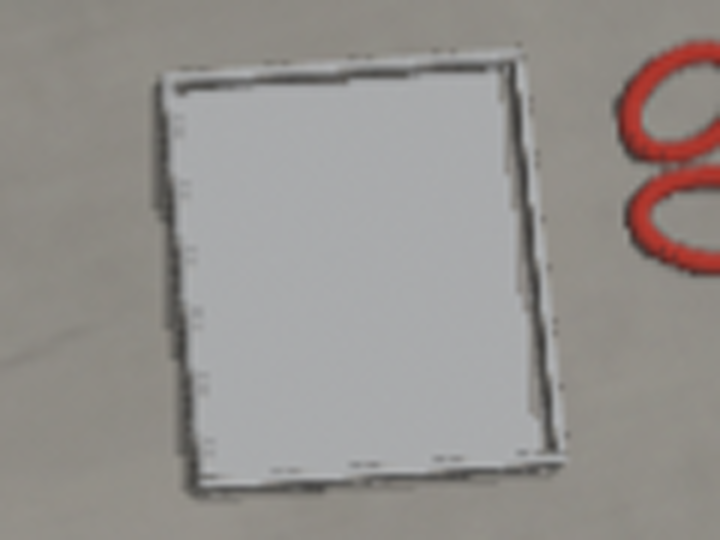

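Measurements agree:
- **Bar length:** 45.6 mm against 46 mm given.
- **Claw offset:** the claw plates lie 34.6 mm out, offset to the anticlockwise side, which fits 33.5 mm along the nut's x.
- **Nut:** axis at about (0.4825, -0.0607), with its x along world x.
- **Tray:** centre at about (0.550, -0.319).

To grip, the tool's y must lie along world y, which is a turn of +23°.

{"method": "send_rows", "body": {
  "rows": [
    [0.08,-0.1,0,0],
    [0.2,-0.25,0,0.01],
    [0.33,-0.42,0,0.02],
    [0.45,-0.6,0,0.035],
    [0.55,-0.77,0,0.05],
    [0.62,-0.9,0,0.06],
    [0.66,-0.98,0,0.064],
    [0.667,-1,0,0.064],
    [0.667,-1,0,0.064]
  ],
  "jaw": 0,
  "newtons": 40
}}

```text
time: 1.27
eef_pos: [0.4631, 0.3217, 0.2481]
tcp_rot: [-0.0, 1.0, 0.0, -0.0]
contact_force: [0.3, 0.1, 0.6]
opening: 1.002
```

{"method": "send_rows", "body": {
  "rows": [
    [0.01,-0.1,0,0],
    [0.02,-0.28,0,0],
    [0.04,-0.48,0,0],
    [0.05,-0.68,0,0],
    [0.06,-0.86,0,0],
    [0.065,-1,0,0]
  ]
}}

```text
time: 2.02
eef_pos: [0.4829, 0.0209, 0.2485]
tcp_rot: [-0.001, 1.0, 0.0, 0.0]
contact_force: [-0.1, 0.3, -0.1]
opening: 1.004
```

{"method": "send_rows", "body": {
  "rows": [
    [0,-0.12,-0.04,0],
    [0,-0.22,-0.1,0],
    [0,-0.27,-0.15,0],
    [0,-0.275,-0.16,0],
    [0,-0.275,-0.16,0],
    [0,-0.275,-0.16,0]
  ]
}}

```text
time: 2.78
eef_pos: [0.4834, -0.0602, 0.2011]
tcp_rot: [-0.001, 1.0, -0.0, 0.001]
contact_force: [0.5, -0.9, 0.1]
opening: 0.996
```

```bash
python3 - <<'E'
from plant import monitor, imaging
import cv2
s=monitor.get_state(); print(s['time'],s['eef_pos'],s['tcp_rot'],s['qpos'],s['opening'])
im=imaging.read_camera('wrist'); cv2.imwrite('pics/wrist1.png',im[:,:,::-1])
print(imaging.calibration('wrist')['cam_to_world'])
E
```

```text
2.775 [ 0.48341645 -0.06016547  0.20107016] [-1.35085851e-03  9.99998880e-01 -9.05744287e-05  6.37843617e-04] [-3.32577572e-01 -9.05903499e-02  2.07335529e+00  2.69671797e-04
  1.15756313e+00 -1.90618375e+00] 0.9958357973371887
[[-2.48861034e-03 -9.46675668e-01 -3.22178500e-01  4.00844127e-01]
 [ 9.99996782e-01 -2.51492825e-03 -3.34537988e-04 -5.97911371e-02]
 [-4.93556836e-04 -3.22178295e-01  9.46678880e-01  3.26914222e-01]
 [ 0.00000000e+00  0.00000000e+00  0.00000000e+00  1.00000000e+00]]
```

View pics/wrist1.png

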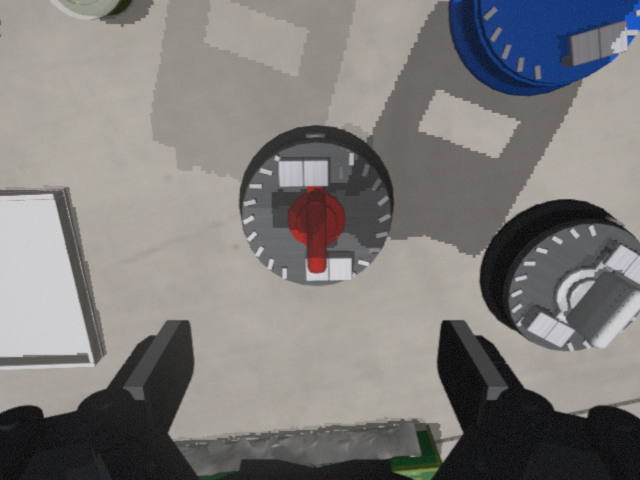

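Wrist view: red nut centred at about (316,230), bar from (316,193) to (317,272), jaws symmetric around column 316. The tray is at left and the silver nut at right, both clear of the jaws.

```bash
python3 - <<'E'
import cv2
from h import *
c=imaging.calibration('wrist')
im=cv2.imread('pics/wrist1.png');hsv=cv2.cvtColor(im,cv2.COLOR_BGR2HSV)
m=(((hsv[...,0]<8)|(hsv[...,0]>172))&(hsv[...,1]>130)&(hsv[...,2]>50)).astype('uint8')
ys,xs=np.nonzero(m[150:300,240:400]);ys+=150;xs+=240
for r in (200,215,230,240,250,260,268): 
    k=xs[ys==r]; print(r,k.min(),k.max(),end=' | ')
print(ys.min(),ys.max())
a=plane(c,[(316,192),(317.5,272)],.086);print(a,a.mean(0),np.linalg.norm(a[0]-a[1]))
print('flange',plane(c,[(316.5,219)],.046))
print('claw plates',plane(c,[(303.5,172.5),(329.5,268)],.0525))
cv2.imwrite('pics/wrist1c.png',cv2.resize(im[140:290,220:420],None,fx=4,fy=4,interpolation=cv2.INTER_CUBIC))
E
```

```text
200 297 336 | 215 289 344 | 230 290 342 | 240 298 333 | 250 309 325 | 260 308 325 | 268 309 324 | 187 272
[[ 0.4560163  -0.05926893  0.086     ]
 [ 0.50571454 -0.05819924  0.086     ]] [ 0.48086542 -0.05873409  0.086     ] 0.049709749487553405
flange [[ 0.48392614 -0.05878294  0.046     ]]
claw plates [[ 0.45094276 -0.06725547  0.0525    ]
 [ 0.51726962 -0.04969645  0.0525    ]]
```

View pics/wrist1c.png

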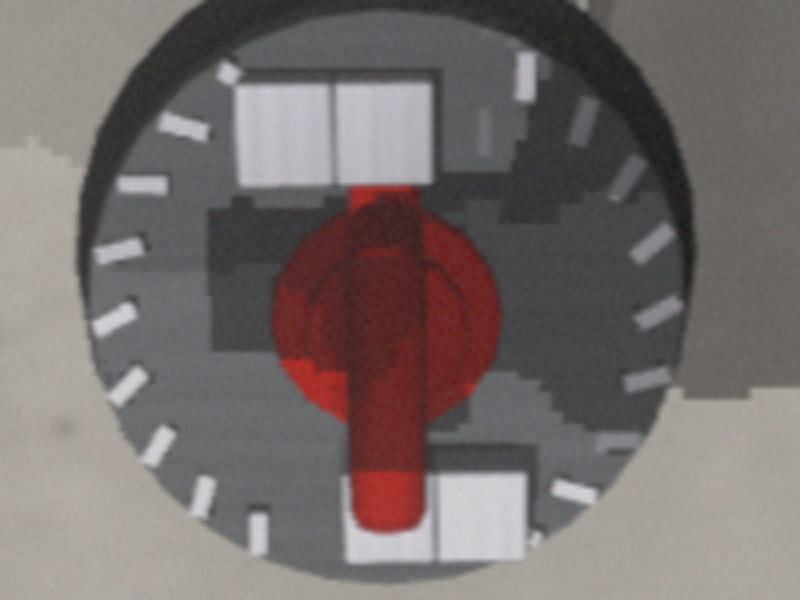

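{"method": "send_rows", "body": {
  "rows": [
    [0,0,-0.05,0],
    [0,0,-0.14,0],
    [0,0,-0.25,0],
    [0,0,-0.34,0],
    [0,0,-0.39,0],
    [0,0,-0.415,0],
    [0,0,-0.415,0],
    [0,0,-0.415,0]
  ]
}}

```text
time: 3.82
eef_pos: [0.4837, -0.0613, 0.0768]
tcp_rot: [-0.001, 1.0, -0.0, 0.001]
contact_force: [0.8, 1.2, -0.3]
opening: 0.999
```

{"method": "send_rows", "body": {
  "rows": [
    [0,0,0,0],
    [0,0,0,0],
    [0,0,0,0],
    [0,0,0,0],
    [0,0,0,0],
    [0,0,0,0],
    [0,0,0,0],
    [0,0,0,0]
  ],
  "jaw": 1,
  "newtons": 40
}}

```text
time: 4.82
eef_pos: [0.4831, -0.061, 0.076]
tcp_rot: [-0.001, 1.0, -0.0, 0.0]
contact_force: [0.3, -0.6, 1.3]
opening: 0.131
```

```bash
python3 - <<'E'
from plant import monitor, imaging
import cv2
s=monitor.get_state(); print(s)
im=imaging.read_camera('wrist'); cv2.imwrite('pics/wrist2.png',im[:,:,::-1])
E
```

```text
{'time': 4.825, 'qpos': array([-3.34419242e-01,  9.38708123e-02,  2.15015344e+00, -3.01389077e-05,
        8.97148446e-01, -1.90655480e+00]), 'dq': array([-6.50554853e-04,  1.26079357e-03,  1.23624435e-03,  4.68879571e-04,
        5.27652855e-05, -1.20421965e-03]), 'joint_efforts': array([ 2.22695415e-02, -2.65653223e+01, -2.27323472e+01,  1.83152861e-02,
        4.22962359e-02,  2.62762318e-03]), 'eef_pos': array([ 0.48309048, -0.06104772,  0.07598319]), 'tcp_rot': array([-6.79014516e-04,  9.99999747e-01, -8.01768437e-05,  1.94427161e-04]), 'contact_force': array([ 0.33120817, -0.59656558,  1.33251803]), 'wrist_torque': array([-0.01614891,  0.01758908,  0.01502956]), 'opening': 0.13093017296169532}
```

View pics/wrist2.png

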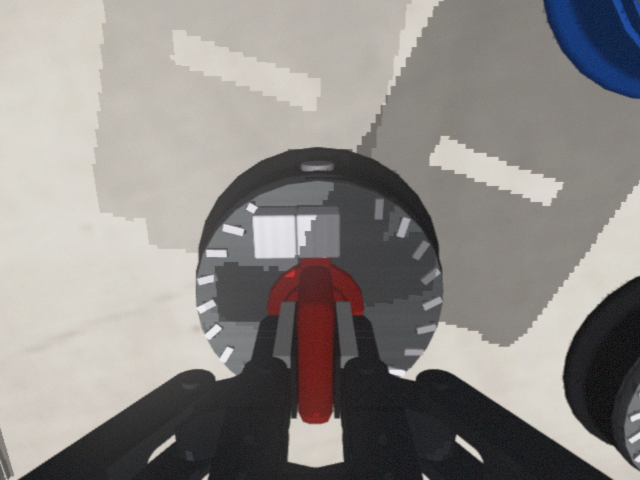

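The jaws hold the bar (opening about 11 mm, bar 12 mm). I'll turn clockwise (negative) a little first and check the forces.

{"method": "send_rows", "body": {
  "rows": [
    [0,0,0,-0.01],
    [0,0,0,-0.025],
    [0,0,0,-0.04],
    [0,0,0,-0.05],
    [0,0,0,-0.05]
  ]
}}

```text
time: 5.5
eef_pos: [0.483, -0.061, 0.076]
tcp_rot: [0.155, 0.988, -0.0, 0.0]
contact_force: [0.7, 0.0, 1.6]
opening: 0.134
```

```bash
python3 - <<'E'
from plant import monitor
s=monitor.get_state(); print(s['contact_force'],s['wrist_torque'],s['tcp_rot'],s['opening'])
E
```

```text
[0.6595793  0.01088665 1.56035167] [-0.04602394  0.0174244  -0.07055568] [ 1.55449546e-01  9.87843831e-01 -4.13031499e-05  5.18031073e-05] 0.13360352723928556
```

{"method": "send_rows", "body": {
  "rows": [
    [0,0,0,-0.015],
    [0,0,0,-0.035],
    [0,0,0,-0.055],
    [0,0,0,-0.075],
    [0,0,0,-0.095],
    [0,0,0,-0.115],
    [0,0,0,-0.135],
    [0,0,0,-0.147],
    [0,0,0,-0.147],
    [0,0,0,-0.147]
  ]
}}

```text
time: 6.75
eef_pos: [0.483, -0.0609, 0.076]
tcp_rot: [0.579, 0.815, 0.0, -0.0]
contact_force: [0.2, 0.7, 3.0]
opening: 0.13
```

```bash
python3 - <<'E'
from plant import monitor, imaging
import cv2
s=monitor.get_state(); print(s['contact_force'],s['wrist_torque'],s['tcp_rot'],s['opening'])
for n in('wrist','scene'):
  cv2.imwrite(f'pics/{n}3.png',imaging.read_camera(n)[:,:,::-1])
E
```

```text
[0.17742587 0.72130206 2.97148598] [0.23247313 0.04246925 0.04832967] [ 5.79039965e-01  8.15299145e-01  1.45570989e-04 -4.85686260e-05] 0.13002588005331034
```

View pics/wrist3.png

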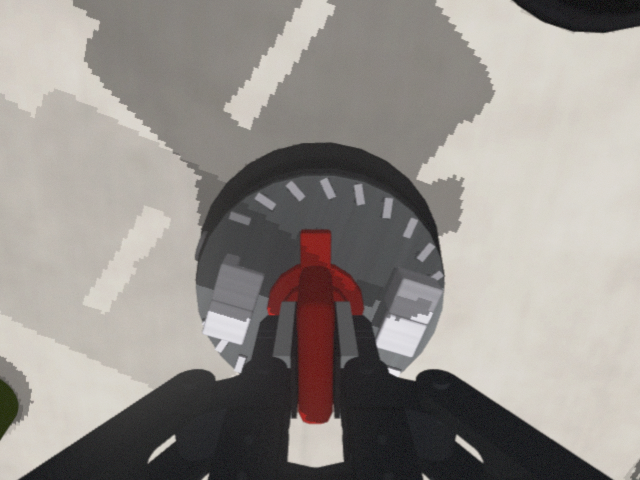

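The wrist view shows the nut has turned with the jaws (70.8°), its lug at (316,245) fully clear of the claws at (228,320) and (405,320). I'll lift straight up.

{"method": "send_rows", "body": {
  "rows": [
    [0,0,0.015,0],
    [0,0,0.035,0],
    [0,0,0.06,0],
    [0,0,0.09,0],
    [0,0,0.12,0],
    [0,0,0.17,0],
    [0,0,0.23,0],
    [0,0,0.28,0],
    [0,0,0.3,0],
    [0,0,0.3,0]
  ]
}}

```text
time: 8.1
eef_pos: [0.4831, -0.0611, 0.1663]
tcp_rot: [0.58, 0.815, 0.0, 0.0]
contact_force: [-0.0, 0.2, -1.7]
opening: 0.132
```

```bash
python3 - <<'E'
from plant import monitor, imaging
import cv2
s=monitor.get_state(); print(s['contact_force'],s['wrist_torque'],s['tcp_rot'],s['opening'],s['qpos'])
for n in('wrist','scene'):
  cv2.imwrite(f'pics/{n}4.png',imaging.read_camera(n)[:,:,::-1])
E
```

```text
[-0.0261083   0.24946082 -1.67521487] [-0.00620032  0.04567505 -0.03111278] [5.79587764e-01 8.14909682e-01 1.22716765e-04 4.67646508e-04] 0.1315589050324378 [-3.34425124e-01 -4.80275802e-02  2.10188804e+00 -2.96786030e-05
  1.08676560e+00 -6.68762021e-01]
```

View pics/scene4.png

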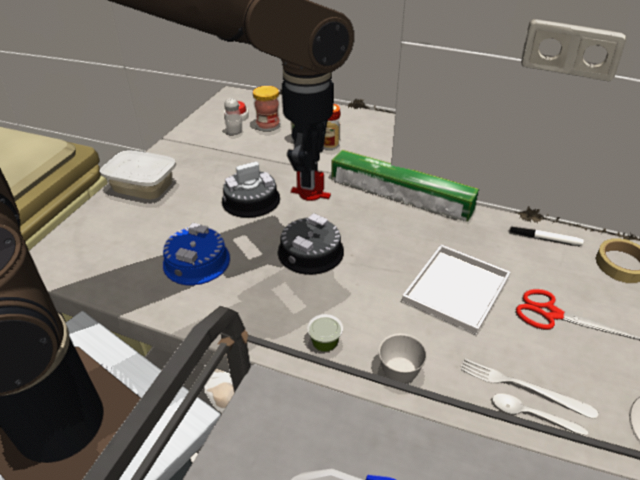

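View pics/wrist4.png

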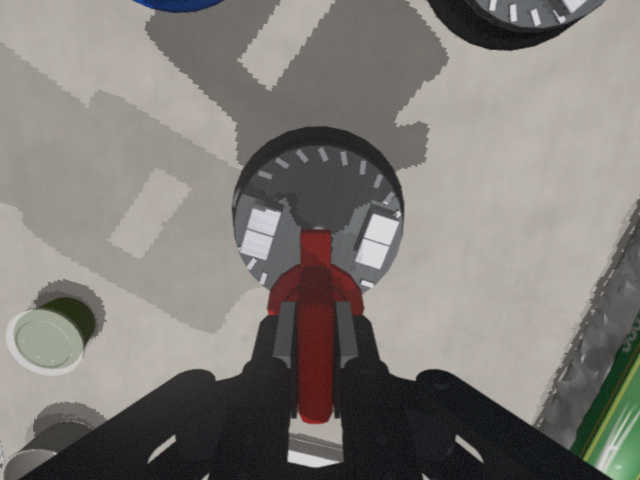

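The nut is lifted and held level (about 1.7 N), with the grinder and its claws left in place below. Moving to over the tray.

{"method": "send_rows", "body": {
  "rows": [
    [0.01,-0.05,0,0],
    [0.03,-0.14,0,0],
    [0.07,-0.27,0,0],
    [0.11,-0.42,0,0],
    [0.15,-0.57,0,0],
    [0.185,-0.71,0,0],
    [0.21,-0.81,0,0],
    [0.22,-0.85,0,0],
    [0.223,-0.86,0,0],
    [0.223,-0.86,0,0]
  ]
}}

```text
time: 9.45
eef_pos: [0.5496, -0.3182, 0.1654]
tcp_rot: [0.579, 0.815, 0.0, -0.001]
contact_force: [-0.4, -0.2, -1.9]
opening: 0.133
```

```bash
python3 - <<'E'
from plant import monitor, imaging
import cv2
from h import *
s=monitor.get_state(); print(s['eef_pos'],s['contact_force'],s['opening'])
for n in('wrist','top'):
  cv2.imwrite(f'pics/{n}5.png',imaging.read_camera(n)[:,:,::-1])
c=imaging.calibration('top')
q=plane(c,np.array([(162,75),(520,50),(563,462),(198,487)])/6+[367,153],.018);print(q,q.mean(0),np.linalg.norm(q-np.roll(q,1,0),axis=1))
E
```

```text
[ 0.54960189 -0.31817518  0.16543854] [-0.4086785  -0.17548773 -1.94628188] 0.1328345211953901
[[ 0.62032591 -0.24702626  0.018     ]
 [ 0.62609292 -0.37539031  0.018     ]
 [ 0.47743068 -0.38144812  0.018     ]
 [ 0.47222728 -0.2527505   0.018     ]] [ 0.5490192 -0.3141538  0.018    ] [0.14820921 0.12849353 0.14878561 0.12880277]
```

View pics/wrist5.png

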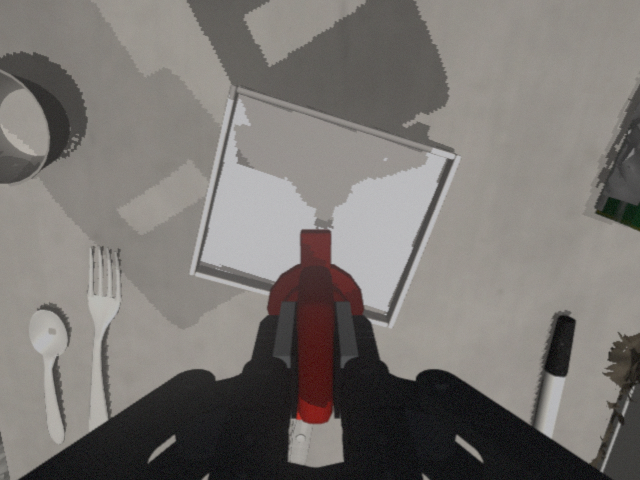

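```bash
python3 - <<'E'
from h import *
c=imaging.calibration('wrist')
q=plane(c,[(235,88),(459,155),(389,326),(193,274)],.018);print(q,q.mean(0),np.linalg.norm(q-np.roll(q,1,0),axis=1))
E
```

```text
[[ 0.47666878 -0.25354291  0.018     ]
 [ 0.62114278 -0.24554998  0.018     ]
 [ 0.62614016 -0.37368584  0.018     ]
 [ 0.48240384 -0.38050821  0.018     ]] [ 0.55158889 -0.31332173  0.018     ] [0.12709476 0.14469493 0.12823328 0.14389815]
```

The two views agree on the tray centre at about (0.550, -0.314), with sides of about 146–148 by 128 mm. I'll shift +4 mm in y, then lower.

{"method": "send_rows", "body": {
  "rows": [
    [0,0.014,-0.05,0],
    [0,0.014,-0.13,0],
    [0,0.014,-0.22,0],
    [0,0.014,-0.3,0],
    [0,0.014,-0.35,0],
    [0,0.014,-0.38,0],
    [0,0.014,-0.4,0],
    [0,0.014,-0.41,0],
    [0,0.014,-0.415,0],
    [0,0.014,-0.415,0],
    [0,0.014,-0.415,0]
  ]
}}

```text
time: 10.92
eef_pos: [0.55, -0.315, 0.0418]
tcp_rot: [0.58, 0.815, -0.0, 0.0]
contact_force: [-0.2, -0.0, -1.4]
opening: 0.132
```

```bash
python3 - <<'E'
from plant import monitor, imaging
import cv2
s=monitor.get_state(); print(s['eef_pos'],s['contact_force'],s['opening'])
cv2.imwrite('pics/scene6.png',cv2.resize(imaging.read_camera('scene')[200:350,360:560,::-1],None,fx=4,fy=4))
E
```

```text
[ 0.55003129 -0.3149939   0.041766  ] [-0.19301586 -0.0235782  -1.38898584] 0.13154277151065116
```

View pics/scene6.png

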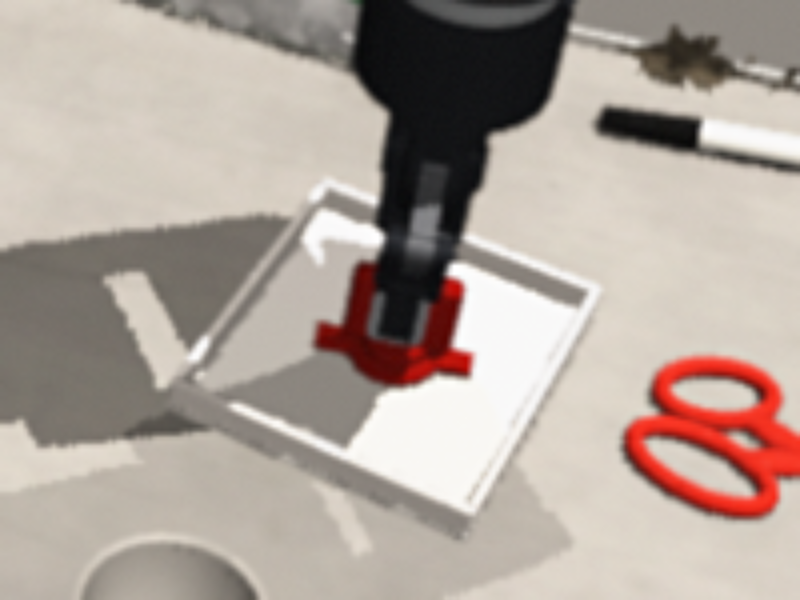

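The scene crop shows the nut upright inside the tray at about (395,340) in the crop, well clear of the walls. The force still shows its weight, so it is within a millimetre or two of the floor. I'll lower it gently until it touches.

{"method": "send_rows", "body": {
  "rows": [
    [0,0,-0.003,0],
    [0,0,-0.005,0],
    [0,0,-0.005,0]
  ]
}}

```text
time: 11.35
eef_pos: [0.5499, -0.3149, 0.04]
tcp_rot: [0.58, 0.815, -0.0, 0.0]
contact_force: [0.1, -0.5, -0.4]
opening: 0.133
```

{"method": "send_rows", "body": {
  "rows": [
    [0,0,-0.002,0],
    [0,0,-0.003,0],
    [0,0,-0.003,0]
  ]
}}

```text
time: 11.72
eef_pos: [0.5499, -0.3149, 0.04]
tcp_rot: [0.58, 0.815, -0.0, -0.0]
contact_force: [-3.5, 0.5, 5.4]
opening: 0.135
```

Contact (5 N upward). Releasing, then retreating upward.

{"method": "send_rows", "body": {
  "rows": [
    [0,0,0.001,0],
    [0,0,0.001,0],
    [0,0,0.001,0],
    [0,0,0.001,0],
    [0,0,0.001,0],
    [0,0,0.001,0],
    [0,0,0.001,0],
    [0,0,0.001,0]
  ],
  "jaw": 0
}}

```text
time: 12.72
eef_pos: [0.5498, -0.3148, 0.0392]
tcp_rot: [0.58, 0.815, -0.0, 0.0]
contact_force: [0.0, -0.1, 0.4]
opening: 1.003
```

{"method": "send_rows", "body": {
  "rows": [
    [0,0,0.03,0],
    [0,0,0.08,0],
    [0,0,0.16,0],
    [0,0,0.26,0],
    [0,0,0.37,0],
    [0,0,0.46,0],
    [0,0,0.5,0],
    [0,0,0.5,0]
  ]
}}

```text
time: 13.72
eef_pos: [0.5502, -0.3151, 0.1907]
tcp_rot: [0.58, 0.815, -0.0, 0.001]
contact_force: [-0.3, 0.2, 0.5]
opening: 1.002
```

```bash
python3 - <<'E'
from plant import monitor, imaging
import cv2
s=monitor.get_state(); print(s['time'],s['eef_pos'],s['contact_force'],s['opening'])
for n in('wrist','scene','top'):
  cv2.imwrite(f'pics/{n}7.png',imaging.read_camera(n)[:,:,::-1])
E
```

```text
13.725 [ 0.55023324 -0.31512654  0.1906998 ] [-0.32679356  0.24407201  0.45529723] 1.0024587769778281
```

View pics/scene7.png

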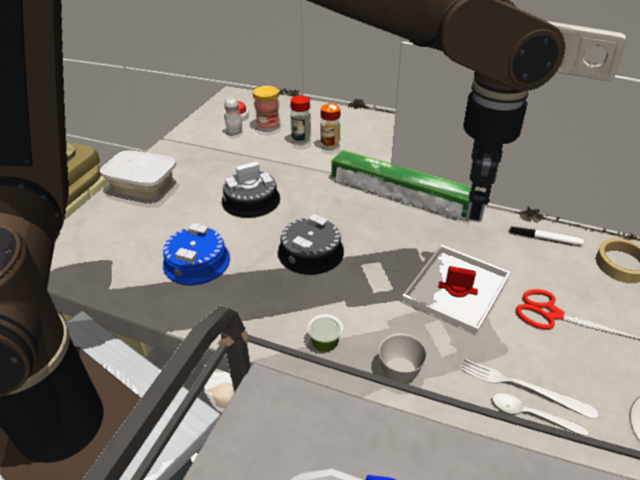

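View pics/wrist7.png

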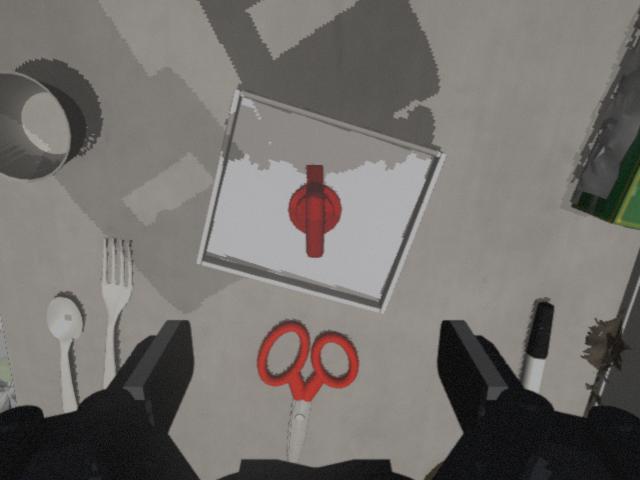

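The red nut stands upright in the tray, at about (460,285) in the scene view and (316,210) in the wrist view. The silver nut is still on its grinder at (247,177) in the scene view, and the gripper is clear. Handing in.

```bash
python3 - <<'E'
from plant import workorder
print(workorder.sign_off())
E
```

```text
the job is handed in; nothing more can be done
None
```

The red nut is off its grinder and standing upright near the middle of the white tray, and the job is handed in.

I gripped the nut above the claws, turned it 71° clockwise with almost no resistance, and lifted it straight up. I then lowered it onto the tray floor until it touched (about 5 N), released it and backed off.

My last pictures, taken just before handing in, show:
- **Red nut:** upright in the tray and clear of the walls.
- **Silver nut:** still on its own grinder.
- **Gripper:** open, about 15 cm above where it released the nut, and touching nothing (force reading about 0.5 N).
- **Time:** about 14 s of the 40 s allowed.

No check failed. The views differed by 2–5 mm on position: about 2 mm for the nut, and up to 5 mm for the tray centre, which I corrected by 4 mm before lowering.

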